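Sweep the stray clothes pegs into the peg tray

ROBOT

A 6-joint arm with a two-finger parallel gripper is mounted at the origin on the work surface. World frame = base frame: x ahead of the robot, y to its left, z up, the work surface at z = 0. Lengths are in mm, angles in rad, forces in N, time in s.
With the tool pointing down it reaches from about 350 to 875 mm from the base axis. Payload 4.2 kg.
Tool frame: the origin (TCP) lies between the finger pads; the fingertips stand 11 mm ahead of it and the grasp point (between the pads) lies 8 mm behind it; z points along the fingers, y is the direction in which the jaws open and shut (so a half turn about z gives the same grasp; the last joint's range is limited). The gripper opens to 85 mm and grips with 20 to 120 N. Pads are 22 mm wide; open, the fingers measure 114 mm over their backs; the gripper's body (76 mm by 85 mm) begins 54 mm behind the grasp point. The pads swing forward as they close: fully open they stand 13 mm farther back than shut.
Start: joints at [1.518, 0.385, 0.008, 0, -1.194, -0.259], TCP at [191.7, 594.853, 242.312] pointing down, gripper open.
Joint ranges: [-3.14, 3.14], [-1.21, 2.06], [-1.07, 1.41], [-3.16, 2.05], [-2.99, -0.16], [-3.1, 3.1]. Speed limits (rad/s): [2.79, 2.79, 3.14, 3.14, 3.14, 3.14].

INTERFACE

Orientations are given as a unit quaternion [x, y, z, w].
In Python, from bench import * gives the robot as it stands.
- The arm moves only by the tool servo_tool, never from a script. Its argument "rows" is a list of rows, each a list of 7 numbers: the opening, from 0 (shut) to 1 (fully open), then the shift along the tool's x, y, z in cm, then the turn, a rotation vector about the tool's x, y, z in degrees. A call has 1 to 12 rows; each row shifts and turns the commanded pose from where the row before left it, along the tool's axes as they then stand; what a row does not reach is not made up. A row lasts 1/10 s, in which the tool goes at most 50 mm and 8.59 degrees, less where a joint would pass 70% of its speed; a pose out of reach is approached as far as the arm can. A call is refused whole if a number of a shift passes 5 or a number of a turn 8.59, either way. A call with a gripper value outside its range is refused whole. The fingers move at their own pace and stop on an object; the grip force is fixed at half the most. Time passes only in rows, so rows that do not move let the fingers close. It gives the time, the measured TCP pose, the force and the opening at its end, in the units of the state.
- read_state(): the state, without advancing time (a new reading comes with each control period).
- get_image(name): name is "scene" or "side" or "wrist"; returns a dict with "image" (384x512x3 uint8, red, green, blue), "mtx" (3x3 intrinsics, pixels), "extrinsics" (4x4, takes a point from camera to world coordinates). Camera axes: x right, y up, looking along -z (the intrinsics and any distortion apply to the point x, -y, -z); pixel columns grow to the right and rows downward; lengths in mm; the calibration is good to about 2 mm. The wrist camera is an equidistant fisheye: a pixel r from the principal point sees the ray r / f radians off the axis. A picture is of the moment at which its call begins. There is no depth.
- job_done(): hands the job in, once; it reports no verdict.
The state is a dict: "clock": time; "joints": joint angles; "joint_vel": joint speeds; "joint_efforts": joint torques, N m; "position": TCP position; "ee_rot": TCP orientation; "contact_force": force on the tool from outside, world axes, zero at the start; "wrist_torque": the same for the moment, N m; "gripper_width": finger opening in mm.
Only numpy, scipy, OpenCV 4.12 (cv2) and the standard library are available. Lean on these libraries where they do the work, as an engineer would, in place of code of your own. Each camera call takes 0.05 s, during which the arm holds its last target. There are 200 camera calls.

TASK

Sweep the three clothes pegs (blue, red and green) along the laundry counter with the fingers, through the open side of the white peg tray, until all three lie wholly inside it. Only push them: do not lift a peg off the counter. Leave everything else on the counter standing or lying where it is.

Things in the scene. Friction and masses are not known exactly. Their poses are not given: they have to be found in the camera images.
- peg_blue: blue plastic clothes peg, loose, lying flat on the counter: 72 mm long (its x axis), 16 mm wide (y), 12 mm high, solid, about 16 g; it slides when pushed. Origin at the centre of its underside
- peg_blue_mid (a point): middle of the blue peg, 6 mm above its underside
- peg_blue_a (a point): the +x end of the blue peg, 36 mm from its middle
- peg_blue_b (a point): the -x end of the blue peg, 36 mm from its middle
- peg_red: red plastic clothes peg, loose, lying flat on the counter: 72 mm long (its x axis), 16 mm wide (y), 12 mm high, solid, about 16 g; it slides when pushed. Origin at the centre of its underside
- peg_red_mid (a point): middle of the red peg, 6 mm above its underside
- peg_red_a (a point): the +x end of the red peg, 36 mm from its middle
- peg_red_b (a point): the -x end of the red peg, 36 mm from its middle
- peg_green: green plastic clothes peg, loose, lying flat on the counter: 72 mm long (its x axis), 16 mm wide (y), 12 mm high, solid, about 16 g; it slides when pushed. Origin at the centre of its underside
- peg_green_mid (a point): middle of the green peg, 6 mm above its underside
- peg_green_a (a point): the +x end of the green peg, 36 mm from its middle
- peg_green_b (a point): the -x end of the green peg, 36 mm from its middle
- tray: white peg tray, grey floor, fixed to the counter: a U of three walls 30 mm high, 8 mm thick, the fourth side open. Inside 220 mm wide (its x axis, -110 to +110 mm), 120 mm deep (y axis). Floor level with the counter, no step. Origin on the counter at the middle of the open side; +y points in: y = 0 is the open side, y = 120 mm the back wall
- stick: yellow stain-remover stick standing upright among the pegs, 32 mm in diameter, 60 mm high, 90 g, loose; to be left alone. Origin at the centre of its underside
- padlock: brass padlock lying flat, body 42 mm (x) by 45 mm (y) by 18 mm high, steel shackle reaching 54 mm from the origin along +y, loose; to be left alone. Origin at the centre of its underside
- tokens: blue cup with brass tokens, standing upright, 72 mm across the rim, 65 mm high, loose; to be left alone. Origin at the centre of its underside
- detergent: orange detergent jar with a white lid standing upright, 70 mm in diameter, 75 mm high, loose; to be left alone. Origin at the centre of its underside
- sheetbox: cardboard box of dryer sheets, 70 mm (x) by 130 mm (y) by 60 mm high, loose; to be left alone. Origin at the centre of its underside
- brush: hand brush lying flat, its handle along its -x axis, about 200 mm long, loose; to be left alone. Origin midway along it, at counter height
There are look-alikes about, which are no part of the job. Several things have the shape of the peg_blue; the one meant has the colours described above.

How it is judged (in metres and radians):
At the end, for the whole second after the job is handed in: Both ends of each of the three pegs are between the tray's three walls and past its open side (3 mm may stick out), the pegs lie low (ends under 22 mm) and at rest (y of peg_blue_a in the frame of tray between -0.003 and 0.125 m and x of peg_blue_a in the frame of tray between -0.115 and 0.115 m and height (world z) of each of peg_blue_a, peg_blue_b, peg_red_a, peg_red_b, peg_green_a, peg_green_b below 0.022 m and y of peg_blue_b in the frame of tray between -0.003 and 0.125 m and x of peg_blue_b in the frame of tray between -0.115 and 0.115 m and linear speed of each of peg_blue, peg_red, peg_green below 0.01 m/s and y of peg_red_a in the frame of tray between -0.003 and 0.125 m and x of peg_red_a in the frame of tray between -0.115 and 0.115 m and y of peg_red_b in the frame of tray between -0.003 and 0.125 m and x of peg_red_b in the frame of tray between -0.115 and 0.115 m and y of peg_green_a in the frame of tray between -0.003 and 0.125 m and x of peg_green_a in the frame of tray between -0.115 and 0.115 m and y of peg_green_b in the frame of tray between -0.003 and 0.125 m and x of peg_green_b in the frame of tray between -0.115 and 0.115 m); the robot touches nothing.
It fails at once if a peg is lifted off the counter (its middle rises above 22 mm; it lies at 6 mm) (height (world z) of any of peg_blue_mid, peg_red_mid, peg_green_mid above 0.022 m).
It fails at once if the stick, padlock, token cup, detergent jar, cardboard box or brush is shifted by more than 20 mm, or one of the upright things is tipped ((distance of stick from where it was at the start of the episode above 0.02 m or angle between stick's own z axis and vertical above 0.35 rad) or distance of any of padlock, brush from where it was at the start of the episode above 0.02 m or (distance of tokens from where it was at the start of the episode above 0.02 m or angle between tokens's own z axis and vertical above 0.35 rad) or (distance of detergent from where it was at the start of the episode above 0.02 m or angle between detergent's own z axis and vertical above 0.35 rad) or (distance of sheetbox from where it was at the start of the episode above 0.02 m or angle between sheetbox's own z axis and vertical above 0.35 rad)).
It also fails if it takes over 67 s, if anything falls off the work surface, if the arm or the gripper's body presses on something with over 40 N, if the wrist force passes 120 N, or if a joint passes its speed limit or range.

## Working session

There is one attempt and no reset: what is moved stays moved. The work goes in short steps, Python scripts to look and compute and a tool call to move; the robot and the scene stay as the last step left them, time stands still between calls to the robot, and variables do not carry over. Pictures are saved under pics/ and viewed, about 8 in all and at most 12, crops included, and the job is handed in when it is done.

Besides the shell and the picture viewer there is one more tool, called after "Emit:" as name([rows], argument=value, ...), one row to a line, values as JSON. servo_tool: Moves the arm, as the interface text tells. Its arguments: {"type":"object","properties":{"rows":{"type":"array","items":{"type":"array","items":{"type":"number"}}}},"required":["rows"]}

```bash
mkdir -p pics; ls
python3 - <<'E'
from bench import *
import cv2,numpy as np
a=get_image("scene");b=get_image("side")
for n,d in(("scene",a),("side",b)):
    cv2.imwrite(f"pics/{n}0.png",cv2.resize(d["image"][:,:,::-1],(800,600),interpolation=cv2.INTER_CUBIC))
    np.savez(f"{n}0.npz",**{k:np.array(d[k]) for k in("image","mtx","extrinsics")})
    print(n,d["mtx"],d["extrinsics"],d.keys())
s=read_state();print(s)
E
```

```text
pics
scene [[443.63156941   0.         252.58964594]
 [  0.         443.63156941 191.63733502]
 [  0.           0.           1.        ]] [[ 5.82949008e-01 -5.15040689e-01  6.28413512e-01  1.21845113e+03]
 [ 8.12204847e-01  3.48235602e-01 -4.68033388e-01 -4.78313154e+02]
 [ 2.22202809e-02  7.83240100e-01  6.21322143e-01  7.20728251e+02]
 [ 0.00000000e+00  0.00000000e+00  0.00000000e+00  1.00000000e+00]] dict_keys(['image', 'mtx', 'extrinsics'])
side [[433.68021329   0.         255.69448233]
 [  0.         433.68021329 191.43238141]
 [  0.           0.           1.        ]] [[ 7.73897719e-01  3.97592421e-01 -4.92952927e-01 -9.09042843e+01]
 [-6.33180384e-01  4.69969326e-01 -6.14988970e-01 -7.62389467e+02]
 [-1.28421983e-02  7.88066685e-01  6.15455911e-01  8.22471018e+02]
 [ 0.00000000e+00  0.00000000e+00  0.00000000e+00  1.00000000e+00]] dict_keys(['image', 'mtx', 'extrinsics'])
{'clock': 0.1, 'joints': array([ 1.51757369e+00,  3.85483312e-01,  6.74113359e-03, -4.09316341e-04,
       -1.19397405e+00, -2.58570529e-01]), 'joint_vel': array([-0.00023877, -0.0023762 ,  0.00349378,  0.00189878, -0.00127576,
        0.00015315]), 'joint_efforts': array([ 2.58434811e-04, -3.93320274e+01,  1.88927704e+01,  4.19799507e+00,
       -2.61770481e-03,  7.15817635e-06]), 'position': array([191.58216083, 594.38893579, 241.324185  ]), 'ee_rot': array([ 9.87860522e-01, -1.55340371e-01, -9.08360415e-05,  9.74392362e-04]), 'contact_force': array([-0.75680786, -0.10817642,  0.61439585]), 'wrist_torque': array([ 0.00508953, -0.01757937,  0.04249697]), 'gripper_width': 85.56521520792383}
```

View pics/scene0.png

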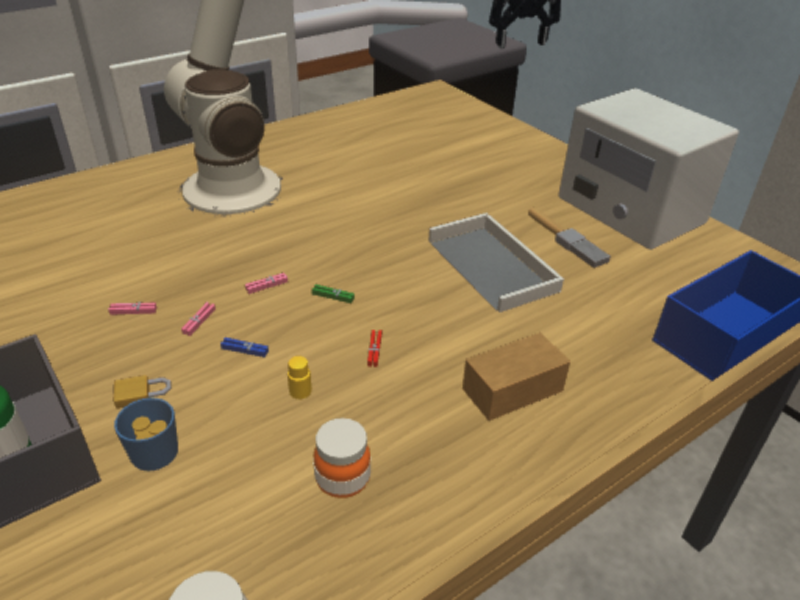

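View pics/side0.png

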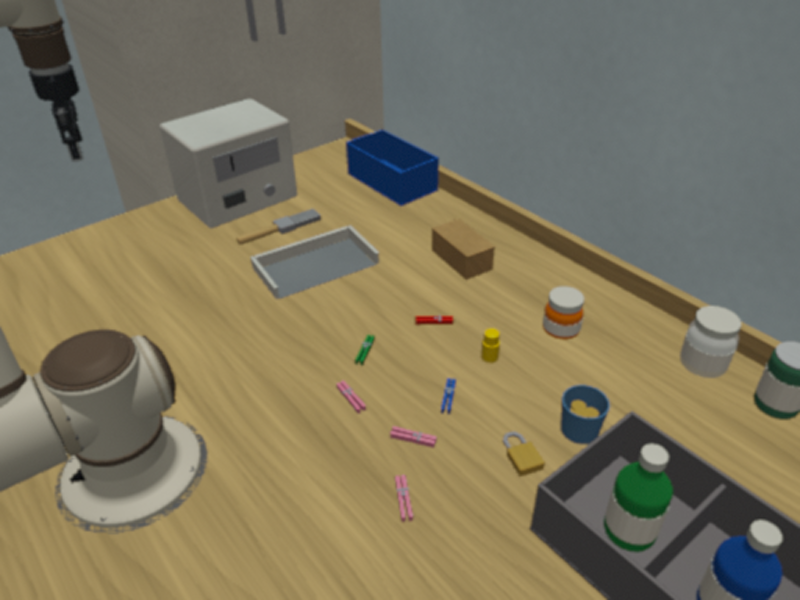

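The scene view (800x600) shows the pegs: blue (245,347), red (375,347), green (333,293). Three pink look-alikes are at (132,308), (198,318) and (266,282). The tray is around (495,260), with its open side running (432,240)-(500,305). The stick is at (299,378), the box at (515,375) and the padlock at (140,388). The three targets are the saturated blue, red and green ones; the look-alikes are pink.

```bash
cat > h.py <<'E'
import cv2,numpy as np
def cast(d,uv,z):
    K,E=d["mtx"],d["extrinsics"]; uv=np.atleast_2d(np.float64(uv))
    r=np.c_[(uv[:,0]-K[0,2])/K[0,0],-(uv[:,1]-K[1,2])/K[1,1],-np.ones(len(uv))]@E[:3,:3].T
    o=E[:3,3]; return (o+r*((z-o[2])/r[:,2])[:,None])[:,:2]
RNG={"blue":((108,140,40),(125,255,255)),"green":((50,110,20),(85,255,255)),"red":((0,215,120),(6,255,255)),
 "yellow":((22,200,120),(32,255,255))}
def blobs(d,c,mn=25):
    h=cv2.cvtColor(d["image"],cv2.COLOR_RGB2HSV)
    m=cv2.inRange(h,*map(np.array,RNG[c]))
    m=cv2.morphologyEx(m,cv2.MORPH_CLOSE,np.ones((5,5),np.uint8))
    n,l,s,ce=cv2.connectedComponentsWithStats(m)
    return [(ce[i],s[i,4],np.argwhere(l==i)[:,::-1]) for i in range(1,n) if s[i,4]>=mn]
def pegs(d):
    for c in("blue","red","green"):
        for ce,a,px in blobs(d,c):
            if a>600: continue
            p=cast(d,px,8); m=cv2.minAreaRect(p.astype(np.float32))
            b=cv2.boxPoints(m); e=sorted([(np.linalg.norm(b[i]-b[(i+1)%4]),i) for i in range(2)])
            i=e[0][1]; e1=(b[i]+b[(i+1)%4])/2; e2=(b[(i+2)%4]+b[(i+3)%4])/2
            if 45<e[1][0]<100: print(c,ce.round(),a,"mid",np.round(m[0]),"ends",e1.round(),e2.round(),"len/wid",np.round([e[1][0],e[0][0]]))
E
python3 - <<'E'
from h import *
S=1/1.5625
for n in("scene","side"):
    d=dict(np.load(n+"0.npz")); print(n); pegs(d)
    print("yel",[(b[0].round(),b[1]) for b in blobs(d,"yellow")])
d=dict(np.load("scene0.npz"))
f=lambda l,z:print(cast(d,np.array(l)*S,z).round().tolist())
f([(430,234),(487,216),(560,282),(500,305)],22);f([(432,242),(500,306)],0)
print("stick");f([(299,392)],0);print("padlock");f([(116,404),(146,403),(171,386),(150,377)],8)
print("cup,jar");f([(150,460),(342,485)],0);print("box top, bottom");f([(465,372),(540,337),(568,362),(492,392)],60);f([(494,413),(568,382)],0)
print("brush");f([(530,213),(570,240),(600,265)],5);print("pink");f([(132,308),(266,282),(198,318)],6)
d=dict(np.load("side0.npz"))
print("side tray");f([(253,262),(348,231),(378,258)],30);f([(280,294),(378,268)],0);print("stick,jar,cup");f([(490,358),(563,333),(582,436)],0)
f([(432,232),(462,222),(493,250),(462,262)],60)
E
```

```text
scene
blue [156. 221.] 80 mid [ 460. -195.] ends [ 435. -216.] [ 485. -174.] len/wid [66. 12.]
green [213. 187.] 87 mid [423. -15.] ends [395. -34.] [451.   4.] len/wid [69. 16.]
green [  3. 260.] 152 mid [ 387. -517.] ends [ 426. -525.] [ 347. -509.] len/wid [81. 14.]
yel []
side
blue [287. 252.] 87 mid [ 462. -197.] ends [ 435. -219.] [ 488. -176.] len/wid [68. 11.]
red [277. 204.] 52 mid [572. -36.] ends [596. -56.] [549. -16.] len/wid [62.  9.]
green [233. 223.] 80 mid [423. -19.] ends [394. -38.] [452.   1.] len/wid [71. 15.]
green [502. 238.] 188 mid [ 942. -522.] ends [ 912. -537.] [ 972. -507.] len/wid [68. 44.]
green [494. 263.] 62 mid [ 835. -556.] ends [ 840. -583.] [ 829. -529.] len/wid [55. 20.]
green [400. 347.] 100 mid [ 460. -548.] ends [ 471. -576.] [ 448. -520.] len/wid [61. 22.]
yel [(array([314., 217.]), np.int32(111))]
[[390.0, 215.0], [402.0, 346.0], [630.0, 307.0], [619.0, 181.0]]
[[388.0, 223.0], [602.0, 200.0]]
stick
[[586.0, -172.0]]
padlock
[[471.0, -394.0], [492.0, -359.0], [480.0, -319.0], [446.0, -337.0]]
cup,jar
[[583.0, -389.0], [756.0, -207.0]]
box top, bottom
[[733.0, 6.0], [739.0, 143.0], [799.0, 137.0], [782.0, 11.0]]
[[774.0, 31.0], [790.0, 162.0]]
brush
[[421.0, 445.0], [533.0, 439.0], [620.0, 424.0]]
pink
[[276.0, -304.0], [334.0, -94.0], [359.0, -227.0]]
side tray
[[392.0, 320.0], [611.0, 289.0], [597.0, 165.0]]
[[396.0, 227.0], [601.0, 171.0]]
stick,jar,cup
[[583.0, -175.0], [734.0, -214.0], [566.0, -393.0]]
[[716.0, 132.0], [791.0, 120.0], [765.0, 2.0], [688.0, 12.0]]
```

Emit:
servo_tool([
  [1,0,0,0,0,0,8],
  [1,0,0,0,0,0,8],
  [1,0,0,0,0,0,8],
  [1,0,0,0,0,0,8],
  [1,0,0,0,0,0,8],
  [1,0,0,0,0,0,8],
  [1,0,0,0,0,0,8],
  [1,0,0,0,0,0,8],
  [1,0,0,0,0,0,8],
  [1,0,0,0,0,0,8],
])

```text
clock: 1.1
position: [191.6, 594.5, 241.7]
ee_rot: [-0.655, 0.756, -0.0, -0.001]
contact_force: [0.3, -0.0, -0.2]
gripper_width: 85.1
```

Emit:
servo_tool([
  [0.5,3.5,-3,0,0,0,0],
  [0.5,3.5,-3,0,0,0,0],
  [0.5,3.5,-3,0,0,0,0],
  [0.5,3.5,-3,0,0,0,0],
  [0.5,3.5,-3,0,0,0,0],
  [0.5,3.5,-3,0,0,0,0],
  [0.5,3.5,-3,0,0,0,0],
  [0.5,3.5,-3,0,0,0,0],
  [0.5,3.5,-3,0,0,0,0],
  [0.5,3.5,-3,0,0,0,0],
  [0.5,3.5,-3,0,0,0,0],
  [0.5,3.5,-3,0,0,0,0],
])

```text
clock: 2.3
position: [491.3, 127.7, 242.2]
ee_rot: [-0.657, 0.754, 0.0, -0.0]
contact_force: [1.6, 0.5, -0.2]
gripper_width: 43.0
```

```bash
cat >> h.py <<'E'
def castw(d,uv,z):
    K,E=d["mtx"],d["extrinsics"]; uv=np.atleast_2d(np.float64(uv))
    q=np.c_[(uv[:,0]-K[0,2])/K[0,0],(uv[:,1]-K[1,2])/K[1,1]]; t=np.linalg.norm(q,axis=1); s=np.sinc(t/np.pi)
    s=np.sin(t)/np.maximum(t,1e-9)
    r=np.c_[q[:,0]*s,-q[:,1]*s,-np.cos(t)]@E[:3,:3].T
    o=E[:3,3]; return (o+r*((z-o[2])/r[:,2])[:,None])[:,:2]
E
python3 - <<'E'
from bench import *
import cv2,numpy as np
for n in("wrist","scene"):
    d=get_image(n); np.savez(n+"1.npz",**d)
    cv2.imwrite(f"pics/{n}1.png",cv2.resize(d["image"][:,:,::-1],(800,600),interpolation=cv2.INTER_CUBIC))
    if n=="wrist":print(d["mtx"],d["extrinsics"])
s=read_state();print(s["clock"],s["position"],s["ee_rot"],s["gripper_width"],s["joints"],s["contact_force"])
E
```

```text
[[297.31863964   0.         253.07339066]
 [  0.         297.31863964 190.80827143]
 [  0.           0.           1.        ]] [[-9.90513927e-01 -1.32737294e-01 -3.55382977e-02  4.82223546e+02]
 [ 1.37411411e-01 -9.55841063e-01 -2.59780612e-01  6.09642902e+01]
 [ 5.13611168e-04 -2.62199682e-01  9.65013504e-01  3.73087891e+02]
 [ 0.00000000e+00  0.00000000e+00  0.00000000e+00  1.00000000e+00]]
2.4 [492.3725953  125.60857773 241.67126118] [-6.54440422e-01  7.56113187e-01 -1.15075821e-04 -7.54516456e-04] 42.40819231955202 [ 5.69952531e-01  1.86625615e-01 -2.73727972e-01  4.94761481e-04
 -1.11190340e+00 -7.14083212e-01] [-0.80152603  0.55608715  0.35995492]
```

View pics/wrist1.png

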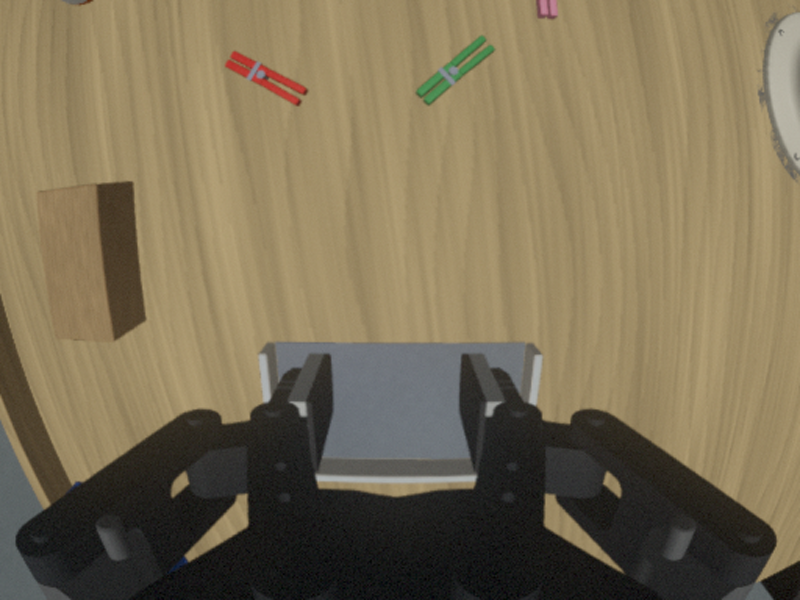

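The wrist view shows the tray almost square to the tool. Its open edge runs (262,344)-(540,344), with the red peg at (265,78), the green at (455,70) and the box at (90,260).

Run:
```python
from h import *
d=dict(np.load("wrist1.npz"));S=1/1.5625
f=lambda n,l,z:print(n,castw(d,np.array(l)*S,z).round().tolist())
f("open corners inner",[(274,346),(527,346)],0);f("outer top",[(262,344),(540,344)],30)
f("back wall inner floor",[(330,458),(460,458)],0)
f("red ends",[(231,61),(303,98)],8);f("green",[(490,43),(423,98)],8);f("box bottom corner",[(145,322),(133,182)],0);f("pink",[(547,8)],6);f("stick?",[(78,0)],0)
```

```text
open corners inner [[608.0, 190.0], [387.0, 221.0]]
outer top [[607.0, 177.0], [383.0, 208.0]]
back wall inner floor [[581.0, 311.0], [456.0, 329.0]]
red ends [[600.0, -56.0], [545.0, -11.0]]
green [[393.0, -37.0], [453.0, 3.0]]
box bottom corner [[732.0, 152.0], [712.0, 24.0]]
pink [[339.0, -67.0]]
stick? [[758.0, -176.0]]
```

Emit:
servo_tool([
  [0.5,4.3,1,0,0,0,0],
  [0.5,4.3,1,0,0,0,0],
  [0.5,4.4,1,0,0,0,0],
  [0.5,4.4,1,0,0,0,0],
  [0.5,4.3,0.8,0,0,0,0],
  [0.5,0,0,4.5,0,0,0],
  [0.5,0,0,4.5,0,0,0],
  [0.5,0,0,4.5,0,0,0],
  [0.5,0,0,4.5,0,0,0],
  [0.5,0,0,3,0,0,0],
  [0.5,0,0,1,0,0,0],
  [0.5,0,0,0.5,0,0,0],
])

```text
clock: 3.6
position: [412.6, -78.7, 15.8]
ee_rot: [-0.657, 0.754, 0.001, -0.002]
contact_force: [-0.5, -1.0, 0.4]
gripper_width: 42.9
```

Emit:
servo_tool([
  [0.5,0,0,0,0,0,0],
  [0.5,0,0,0,0,0,0],
])

```text
clock: 3.8
position: [414.2, -78.6, 17.9]
ee_rot: [-0.657, 0.754, -0.0, 0.001]
contact_force: [0.6, 1.0, 0.2]
gripper_width: 42.9
```

Emit:
servo_tool([
  [0.5,0,0,0.3,0,0,0],
  [0.5,0,0,0.2,0,0,0],
  [0.5,0,0,0.1,0,0,0],
  [0.5,0,0,0,0,0,0],
])

```text
clock: 4.2
position: [413.6, -78.9, 11.4]
ee_rot: [-0.657, 0.754, -0.0, 0.0]
contact_force: [-0.3, -0.7, 0.6]
gripper_width: 42.5
```

Emit:
servo_tool([
  [0.5,-1,0,0,0,0,0],
  [0.5,-1,0,0,0,0,0],
  [0.5,-1,0,0,0,0,0],
  [0.5,-1,0,0,0,0,0],
  [0.5,-1,0,0,0,0,0],
  [0.5,-1,0,0,0,0,0],
  [0.5,-1,0,0,0,0,0],
  [0.5,-1,0,0,0,0,0],
  [0.5,0,0,0,0,0,0],
])

```text
clock: 5.1
position: [425.1, 1.6, 11.4]
ee_rot: [-0.658, 0.753, -0.0, 0.0]
contact_force: [0.1, -0.1, -0.5]
gripper_width: 43.3
```

```bash
cat > look.py <<'E'
import sys
from bench import *
from h import *
i=sys.argv[1]; O=np.array([497,205.]);X=np.array([.990,-.139]);Y=np.array([.139,.990])
T=lambda p:np.round([(np.array(p)[:2]-O)@X,(np.array(p)[:2]-O)@Y])
for n in ("scene","side"):
    d=get_image(n); np.savez(n+i+".npz",**d); print(n)
    for c in("blue","red","green"):
        for ce,a,px in blobs(d,c,20):
            p=cast(d,px,8)
            m=cv2.minAreaRect(p.astype(np.float32)); L=max(m[1])
            q=T(m[0])
            if abs(q[0])<200 and -480<q[1]<130 and L<100:
                b=cv2.boxPoints(m); print(c,a,"mid",q,"corners",[T(k).tolist() for k in b])
    cv2.imwrite(f"pics/{n}{i}.png",cv2.resize(d["image"][:,:,::-1],(800,600),interpolation=cv2.INTER_CUBIC))
s=read_state();print(s["clock"],"TCP tray",T(s["position"]),s["position"],s["contact_force"],s["gripper_width"])
E
python3 look.py 2
```

```text
scene
blue 77 mid [  19. -401.] corners [[-8.0, -422.0], [1.0, -430.0], [46.0, -381.0], [37.0, -373.0]]
green 40 mid [  -8. -187.] corners [[-23.0, -196.0], [9.0, -192.0], [7.0, -179.0], [-24.0, -182.0]]
side
blue 71 mid [  21. -403.] corners [[-7.0, -424.0], [2.0, -432.0], [48.0, -382.0], [40.0, -374.0]]
red 32 mid [  96. -221.] corners [[80.0, -216.0], [107.0, -233.0], [112.0, -225.0], [85.0, -208.0]]
green 49 mid [ -36. -196.] corners [[-54.0, -207.0], [-17.0, -203.0], [-19.0, -185.0], [-56.0, -189.0]]
5.2 TCP tray [ -43. -212.] [424.48965818   0.6531747   11.27870524] [ 0.62421174 -0.08798085 -0.33263585] 42.883891001289385
```

View pics/scene2.png

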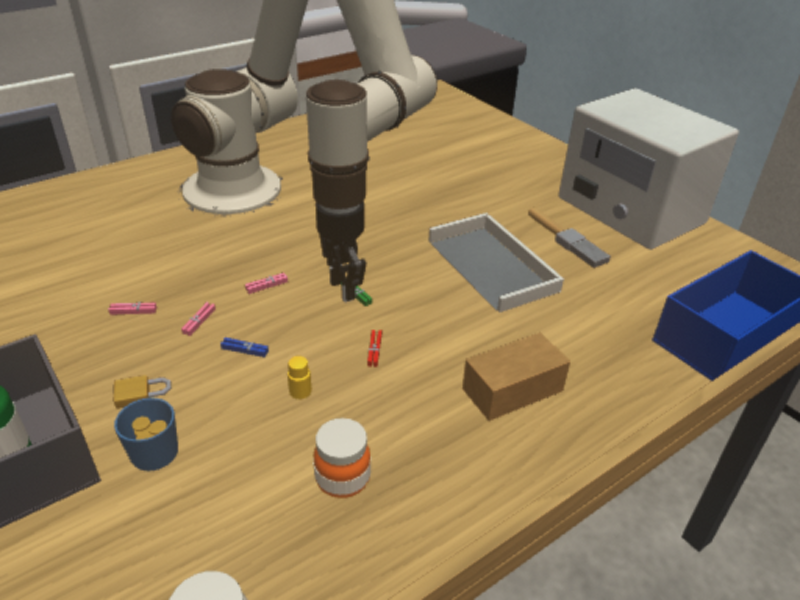

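Emit:
servo_tool([
  [0.5,-1.2,0,0,0,0,0],
  [0.5,-1.2,0,0,0,0,0],
  [0.5,-1.2,0,0,0,0,0],
  [0.5,-1.2,0,0,0,0,0],
  [0.5,-1.2,0,0,0,0,0],
  [0.5,-1.2,0,0,0,0,0],
  [0.5,-1.2,0,0,0,0,0],
  [0.5,-1.2,0,0,0,0,0],
  [0.5,-1.2,0,0,0,0,0],
  [0.5,-1.2,0,0,0,0,0],
  [0.5,-1.2,0,0,0,0,0],
  [0.5,-1.2,0,0,0,0,0],
])

```text
clock: 6.4
position: [444.4, 144.0, 11.3]
ee_rot: [-0.657, 0.754, -0.0, -0.0]
contact_force: [-0.2, -0.8, 0.2]
gripper_width: 42.7
```

Emit:
servo_tool([
  [0.5,-1.2,0,0,0,0,0],
  [0.5,-1.2,0,0,0,0,0],
  [0.5,-1.2,0,0,0,0,0],
  [0.5,-1.2,0,0,0,0,0],
  [0.5,-1.2,0,0,0,0,0],
  [0.5,-1.2,0,0,0,0,0],
  [0.5,-1.2,0,0,0,0,0],
  [0.5,-1.2,0,0,0,0,0],
  [0.5,-1.2,0,0,0,0,0],
  [0.5,-1.2,0,0,0,0,0],
  [0.5,-1,0,0,0,0,0],
  [0.5,-0.5,0,0,0,0,0],
])

```text
clock: 7.6
position: [463.0, 278.0, 11.3]
ee_rot: [-0.657, 0.754, 0.0, 0.0]
contact_force: [-0.1, 1.0, 0.2]
gripper_width: 43.0
```

```bash
python3 look.py 3
```

```text
scene
blue 81 mid [  19. -401.] corners [[-8.0, -422.0], [1.0, -430.0], [46.0, -381.0], [37.0, -373.0]]
green 20 mid [-57.  74.] corners [[-69.0, 75.0], [-51.0, 63.0], [-45.0, 73.0], [-63.0, 84.0]]
green 36 mid [-7. 92.] corners [[-22.0, 98.0], [-18.0, 80.0], [7.0, 85.0], [3.0, 104.0]]
side
blue 76 mid [  21. -403.] corners [[-7.0, -424.0], [2.0, -432.0], [48.0, -382.0], [40.0, -374.0]]
red 32 mid [  96. -221.] corners [[80.0, -216.0], [107.0, -233.0], [112.0, -225.0], [85.0, -208.0]]
green 44 mid [-40.  79.] corners [[-65.0, 84.0], [-61.0, 64.0], [-15.0, 74.0], [-19.0, 94.0]]
7.7 TCP tray [-44.  67.] [462.8495005  277.52964349  11.24253755] [-0.17548373 -0.49935719 -0.05340039] 42.916615635192336
```

Emit:
servo_tool([
  [0.5,1.5,0,0,0,0,0],
  [0.5,2,0,-3,0,0,0],
  [0.5,3,0,-3,0,0,0],
  [0.5,4.2,-2.3,0,0,0,0],
  [0.5,4.2,-2.3,0,0,0,0],
  [0.5,4.2,-2.3,0,0,0,0],
  [0.5,4.2,-2.3,0,0,0,0],
  [0.5,4.2,-2.3,0,0,0,0],
  [0.5,4.1,-2.2,0,0,0,0],
  [0.5,4.1,-2.1,0,0,0,0],
  [0.5,0,0,1,0,0,-4.2],
  [0.5,0,0,1,0,0,-4.1],
])

```text
clock: 8.9
position: [569.1, -101.4, 50.9]
ee_rot: [0.709, -0.705, -0.0, 0.0]
contact_force: [-0.9, -0.4, -0.7]
gripper_width: 42.7
```

Emit:
servo_tool([
  [0.5,0,0,2,0,0,0],
  [0.5,0,0,1.5,0,0,0],
  [0.5,0,0,0.5,0,0,0],
  [0.5,0,0,0,0,0,0],
])

```text
clock: 9.3
position: [569.1, -99.2, 10.8]
ee_rot: [0.709, -0.705, -0.001, 0.001]
contact_force: [0.1, 0.9, 1.3]
gripper_width: 42.9
```

```bash
python3 look.py 4; python3 -c "
from bench import *
import cv2
cv2.imwrite('pics/w4.png',cv2.resize(get_image('wrist')['image'][:,:,::-1],(800,600)))"
```

```text
scene
blue 83 mid [  19. -401.] corners [[-8.0, -422.0], [1.0, -430.0], [46.0, -381.0], [37.0, -373.0]]
green 93 mid [-29.  85.] corners [[-66.0, 84.0], [-59.0, 64.0], [7.0, 87.0], [1.0, 106.0]]
side
blue 87 mid [  21. -403.] corners [[-7.0, -424.0], [2.0, -432.0], [48.0, -382.0], [40.0, -374.0]]
green 71 mid [-31.  83.] corners [[-69.0, 83.0], [-63.0, 62.0], [7.0, 83.0], [0.0, 104.0]]
9.4 TCP tray [ 115. -291.] [570.43197723 -98.81412016  11.94307715] [-1.00200098 -0.52095553  0.1461362 ] 42.76360200811273
```

View pics/w4.png

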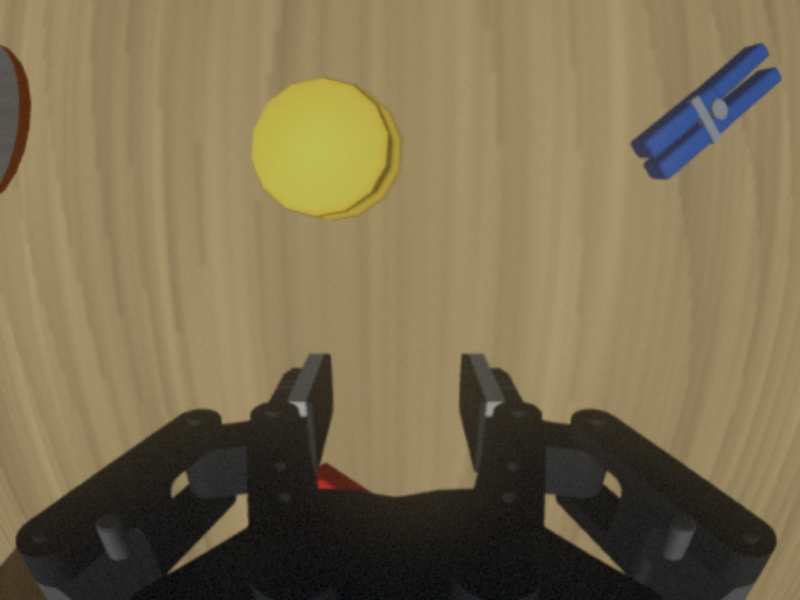

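Emit:
servo_tool([
  [0.5,-1,0,0,0,0,0],
  [0.5,-1,0,0,0,0,0],
  [0.5,-1,0,0,0,0,0],
  [0.5,-1,0,0,0,0,0],
  [0.5,-1,0,0,0,0,0],
  [0.5,-1,0,0,0,0,0],
  [0.5,-1,0,0,0,0,0],
  [0.5,-1,0,0,0,0,0],
  [0.5,-1,0,0,0,0,0],
  [0.5,-1,0,0,0,0,0],
])

```text
clock: 10.45
position: [569.6, 2.3, 11.3]
ee_rot: [0.71, -0.704, -0.0, 0.0]
contact_force: [-0.3, 0.9, 0.2]
gripper_width: 42.6
```

```bash
sed -i 's/(0,215,120),(6/(0,190,100),(8/' h.py; python3 look.py 5
```

```text
scene
blue 80 mid [  19. -401.] corners [[-8.0, -422.0], [1.0, -430.0], [46.0, -381.0], [37.0, -373.0]]
green 96 mid [-29.  85.] corners [[-66.0, 84.0], [-59.0, 64.0], [7.0, 87.0], [1.0, 106.0]]
side
blue 76 mid [  21. -403.] corners [[-7.0, -424.0], [2.0, -432.0], [48.0, -382.0], [40.0, -374.0]]
red 21 mid [ 115. -170.] corners [[107.0, -179.0], [123.0, -180.0], [123.0, -160.0], [108.0, -160.0]]
red 25 mid [  62. -175.] corners [[49.0, -181.0], [62.0, -188.0], [74.0, -168.0], [62.0, -161.0]]
green 71 mid [-31.  83.] corners [[-69.0, 83.0], [-63.0, 62.0], [7.0, 83.0], [0.0, 104.0]]
10.55 TCP tray [ 100. -190.] [569.78372762   2.77077455  11.36919869] [-0.80566339 -0.95664313  0.34567011] 42.8002459718125
```

View pics/side5.png

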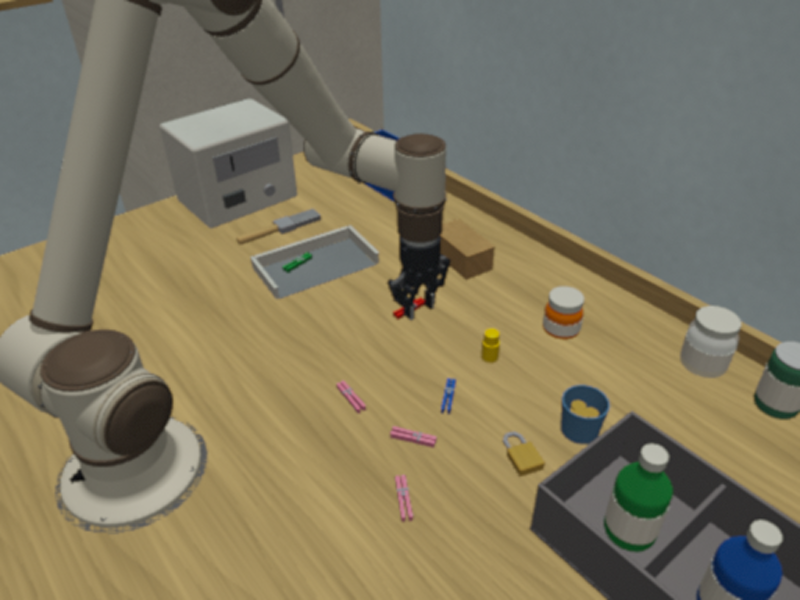

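Emit:
servo_tool([
  [0.5,-1.2,0,0,0,0,0],
  [0.5,-1.2,0,0,0,0,0],
  [0.5,-1.2,0,0,0,0,0],
  [0.5,-1.2,0,0,0,0,0],
  [0.5,-1.2,0,0,0,0,0],
  [0.5,-1.2,0,0,0,0,0],
  [0.5,-1.2,0,0,0,0,0],
  [0.5,-1.2,0,0,0,0,0],
  [0.5,-1.2,0,0,0,0,0],
  [0.5,-1.2,0,0,0,0,0],
])

```text
clock: 11.55
position: [568.7, 122.5, 11.3]
ee_rot: [0.71, -0.704, -0.0, -0.0]
contact_force: [0.7, -0.0, 0.3]
gripper_width: 42.6
```

```bash
python3 look.py 6
```

```text
scene
blue 77 mid [  19. -401.] corners [[-8.0, -422.0], [1.0, -430.0], [45.0, -381.0], [37.0, -373.0]]
red 27 mid [ 58. -54.] corners [[41.0, -50.0], [69.0, -67.0], [75.0, -58.0], [46.0, -41.0]]
green 85 mid [-25.  86.] corners [[-58.0, 86.0], [-51.0, 67.0], [7.0, 87.0], [1.0, 106.0]]
side
blue 87 mid [  21. -403.] corners [[-7.0, -424.0], [2.0, -432.0], [48.0, -382.0], [40.0, -374.0]]
red 22 mid [ 47. -58.] corners [[34.0, -52.0], [37.0, -68.0], [60.0, -64.0], [57.0, -48.0]]
green 71 mid [-31.  83.] corners [[-69.0, 83.0], [-63.0, 62.0], [7.0, 83.0], [0.0, 104.0]]
11.65 TCP tray [ 83. -71.] [569.01037043 123.15570534  11.40844952] [ 0.10827022 -0.31649826  1.26991347] 42.86618577636296
```

Emit:
servo_tool([
  [0.5,-1.2,0,0,0,0,0],
  [0.5,-1.2,0,0,0,0,0],
  [0.5,-1.2,0,0,0,0,0],
  [0.5,-1.2,0,0,0,0,0],
  [0.5,-1.2,0,0,0,0,0],
  [0.5,-1.2,0,0,0,0,0],
  [0.5,-1.2,0,0,0,0,0],
  [0.5,-1.2,0,0,0,0,0],
  [0.5,-1.2,0,0,0,0,0],
  [0.5,-1.2,0,0,0,0,0],
  [0.5,-1,0,0,0,0,0],
  [0.5,-0.5,0,0,0,0,0],
])

```text
clock: 12.85
position: [567.7, 257.7, 11.3]
ee_rot: [0.71, -0.704, 0.0, -0.0]
contact_force: [0.2, -0.5, 0.3]
gripper_width: 43.0
```

```bash
python3 look.py 7
```

```text
scene
blue 79 mid [  19. -401.] corners [[-8.0, -422.0], [1.0, -430.0], [45.0, -381.0], [37.0, -373.0]]
red 24 mid [39. 80.] corners [[25.0, 83.0], [47.0, 67.0], [53.0, 76.0], [31.0, 92.0]]
green 42 mid [-45.  77.] corners [[-69.0, 69.0], [-22.0, 66.0], [-21.0, 85.0], [-68.0, 87.0]]
side
blue 71 mid [  21. -403.] corners [[-7.0, -424.0], [2.0, -432.0], [48.0, -382.0], [40.0, -374.0]]
green 72 mid [-31.  82.] corners [[-69.0, 83.0], [-62.0, 61.0], [7.0, 82.0], [0.0, 104.0]]
12.95 TCP tray [63. 62.] [567.6824832  257.28591339  11.2514872 ] [-0.59013651 -0.58093313 -0.34962085] 42.50181825453293
```

Emit:
servo_tool([
  [0.5,1.5,0,0,0,0,0],
  [0.5,2,0,-3,0,0,0],
  [0.5,3,0,-3,0,0,0],
  [0.5,0,0,0,0,0,4.2],
  [0.5,0,0,0,0,0,4.1],
  [0.5,4.6,0.5,0,0,0,0],
  [0.5,4.6,0.5,0,0,0,0],
  [0.5,4.6,0.5,0,0,0,0],
  [0.5,4.6,0.5,0,0,0,0],
  [0.5,4.6,0.6,0,0,0,0],
  [0.5,4.6,0.6,0,0,0,0],
  [0.5,4.6,0.6,0,0,0,0],
])

```text
clock: 14.15
position: [484.6, -124.9, 71.5]
ee_rot: [-0.657, 0.754, 0.0, -0.0]
contact_force: [0.8, -0.2, -0.0]
gripper_width: 42.8
```

Emit:
servo_tool([
  [0.5,4.6,0.6,0,0,0,0],
  [0.5,4.6,0.5,0,0,0,0],
  [0.5,4.6,0.5,0,0,0,0],
  [0.5,0,0,1,0,0,0],
])

```text
clock: 14.55
position: [449.8, -262.0, 62.2]
ee_rot: [-0.654, 0.757, -0.001, 0.001]
contact_force: [0.3, 0.1, 0.5]
gripper_width: 42.7
```

```bash
python3 look.py 8; python3 -c "
from bench import *
import cv2
cv2.imwrite('pics/w8.png',cv2.resize(get_image('wrist')['image'][:,:,::-1],(800,600)))"
```

```text
scene
blue 82 mid [  19. -401.] corners [[-8.0, -422.0], [1.0, -430.0], [46.0, -381.0], [37.0, -373.0]]
red 37 mid [34. 79.] corners [[17.0, 69.0], [53.0, 74.0], [51.0, 89.0], [15.0, 84.0]]
red 30 mid [72. 86.] corners [[60.0, 79.0], [83.0, 77.0], [84.0, 92.0], [61.0, 94.0]]
green 91 mid [-29.  85.] corners [[-66.0, 84.0], [-59.0, 64.0], [7.0, 87.0], [1.0, 106.0]]
side
blue 41 mid [   8. -418.] corners [[-7.0, -424.0], [2.0, -433.0], [23.0, -411.0], [15.0, -402.0]]
red 30 mid [35. 75.] corners [[15.0, 78.0], [18.0, 64.0], [56.0, 72.0], [53.0, 86.0]]
green 71 mid [-31.  83.] corners [[-69.0, 83.0], [-63.0, 62.0], [7.0, 83.0], [0.0, 104.0]]
14.65 TCP tray [  17. -465.] [ 449.12772464 -258.16655017   60.19927035] [ 0.31136097  1.00560291 -0.26416815] 43.08999343811494
```

View pics/w8.png

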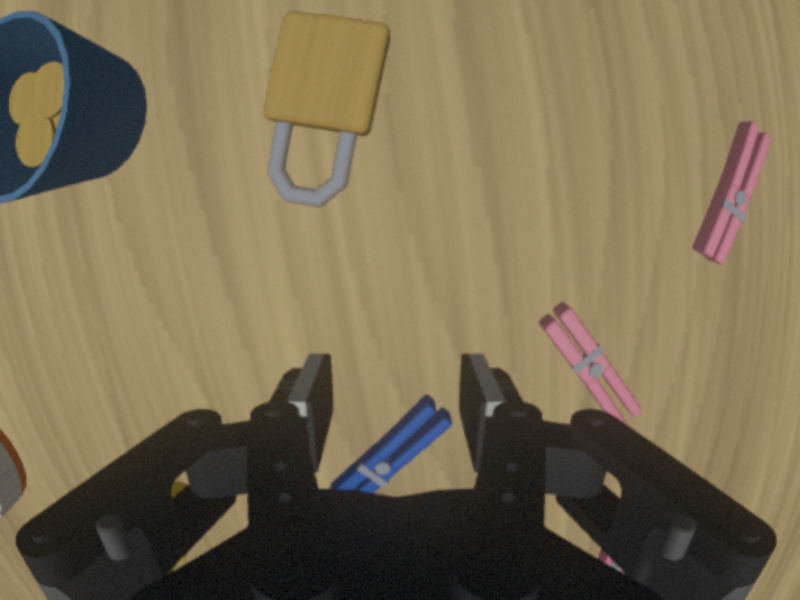

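The wrist view shows the padlock (320,90) clear behind the pusher, the pink pegs on the right, and the blue peg's near end at (440,410). I'll shift slightly and narrow the gap so the finger meets that end squarely.

Emit:
servo_tool([
  [0.4,0,-0.5,2,0,0,0],
  [0.4,0,0,2,0,0,0],
  [0.4,0,0,0.8,0,0,0],
  [0.4,0,0,0,0,0,0],
  [0.4,0,0,0,0,0,0],
])

```text
clock: 15.2
position: [457.3, -257.0, 13.9]
ee_rot: [-0.658, 0.753, -0.0, 0.0]
contact_force: [0.4, 0.1, -0.9]
gripper_width: 34.3
```

Emit:
servo_tool([
  [0.4,-1,0,0,0,0,0],
  [0.4,-1,0,0,0,0,0],
  [0.4,-1,0,0,0,0,0],
  [0.4,-1,0,0,0,0,0],
  [0.4,-1,0,0,0,0,0],
  [0.4,-1,0,0,0,0,0],
  [0.4,-1,0,0,0,0,0],
  [0.4,-1,0,0,0,0,0],
  [0.4,-1,0,0,0,0,0],
  [0.4,-1,0,0,0,0,0],
])

```text
clock: 16.2
position: [470.5, -157.6, 13.3]
ee_rot: [-0.657, 0.754, 0.0, -0.0]
contact_force: [0.2, 0.2, 0.3]
gripper_width: 34.2
```

```bash
python3 look.py 9
```

```text
scene
blue 33 mid [  57. -343.] corners [[47.0, -349.0], [67.0, -350.0], [67.0, -338.0], [47.0, -337.0]]
red 37 mid [34. 78.] corners [[16.0, 69.0], [53.0, 72.0], [52.0, 87.0], [15.0, 83.0]]
red 29 mid [72. 85.] corners [[59.0, 90.0], [61.0, 76.0], [85.0, 80.0], [82.0, 94.0]]
green 91 mid [-29.  85.] corners [[-66.0, 84.0], [-59.0, 64.0], [7.0, 87.0], [1.0, 106.0]]
side
blue 33 mid [  35. -346.] corners [[22.0, -347.0], [40.0, -359.0], [48.0, -346.0], [30.0, -334.0]]
red 31 mid [37. 75.] corners [[15.0, 79.0], [17.0, 64.0], [59.0, 70.0], [56.0, 85.0]]
green 71 mid [-31.  83.] corners [[-69.0, 83.0], [-63.0, 62.0], [7.0, 83.0], [0.0, 104.0]]
16.3 TCP tray [  24. -362.] [ 470.65283838 -157.31880363   13.36003087] [-1.44130367  0.65250699  0.4340044 ] 34.14588684187792
```

Emit:
servo_tool([
  [0.4,-1.2,0,0,0,0,0],
  [0.4,-1.2,0,0,0,0,0],
  [0.4,-1.2,0,0,0,0,0],
  [0.4,-1.2,0,0,0,0,0],
  [0.4,-1.2,0,0,0,0,0],
  [0.4,-1.2,0,0,0,0,0],
  [0.4,-1.2,0,0,0,0,0],
  [0.4,-1.2,0,0,0,0,0],
  [0.4,-1.2,0,0,0,0,0],
  [0.4,-1.2,0,0,0,0,0],
  [0.4,-1.2,0,0,0,0,0],
  [0.4,-1.2,0,0,0,0,0],
])

```text
clock: 17.5
position: [490.2, -14.8, 13.3]
ee_rot: [-0.657, 0.754, -0.0, -0.0]
contact_force: [0.6, -1.0, 0.0]
gripper_width: 34.2
```

```bash
python3 look.py 10
```

```text
scene
blue 25 mid [  56. -199.] corners [[48.0, -205.0], [66.0, -203.0], [65.0, -192.0], [47.0, -195.0]]
red 37 mid [34. 79.] corners [[17.0, 69.0], [53.0, 74.0], [51.0, 89.0], [15.0, 84.0]]
red 30 mid [72. 86.] corners [[60.0, 79.0], [83.0, 77.0], [84.0, 92.0], [61.0, 94.0]]
green 92 mid [-29.  85.] corners [[-66.0, 84.0], [-59.0, 64.0], [7.0, 87.0], [1.0, 106.0]]
side
blue 30 mid [  33. -200.] corners [[21.0, -209.0], [46.0, -207.0], [44.0, -191.0], [20.0, -193.0]]
red 46 mid [50. 77.] corners [[15.0, 79.0], [18.0, 64.0], [85.0, 74.0], [83.0, 89.0]]
green 71 mid [-31.  83.] corners [[-69.0, 83.0], [-63.0, 62.0], [7.0, 83.0], [0.0, 104.0]]
17.6 TCP tray [  24. -218.] [490.69145436 -14.34487859  13.41546296] [ 0.180828   -0.84362366  0.49313948] 33.91284071207949
```

Tracking is stable, so I'll finish the push.

Emit:
servo_tool([
  [0.4,-1.2,0,0,0,0,0],
  [0.4,-1.2,0,0,0,0,0],
  [0.4,-1.2,0,0,0,0,0],
  [0.4,-1.2,0,0,0,0,0],
  [0.4,-1.2,0,0,0,0,0],
  [0.4,-1.2,0,0,0,0,0],
  [0.4,-1.2,0,0,0,0,0],
  [0.4,-1.2,0,0,0,0,0],
  [0.4,-1.2,0,0,0,0,0],
  [0.4,-1.2,0,0,0,0,0],
  [0.4,-1.2,0,0,0,0,0],
  [0.4,-1.2,0,0,0,0,0],
])

```text
clock: 18.8
position: [509.9, 127.8, 13.3]
ee_rot: [-0.657, 0.754, 0.0, -0.0]
contact_force: [-0.8, -0.3, -0.3]
gripper_width: 33.9
```

Emit:
servo_tool([
  [0.4,-1.2,0,0,0,0,0],
  [0.4,-1.2,0,0,0,0,0],
  [0.4,-1.2,0,0,0,0,0],
  [0.4,-1.2,0,0,0,0,0],
  [0.4,-1.2,0,0,0,0,0],
  [0.4,-1.2,0,0,0,0,0],
  [0.4,-1,0,0,0,0,0],
  [0.4,-1,0,0,0,0,0],
  [0.4,-0.5,0,0,0,0,0],
  [0.4,0,0,0,0,0,0],
])

```text
clock: 19.8
position: [523.2, 223.7, 13.3]
ee_rot: [-0.657, 0.754, -0.0, 0.0]
contact_force: [-1.1, 0.5, 0.4]
gripper_width: 34.3
```

Emit:
servo_tool([
  [0.4,1,0,0,0,0,0],
  [0.4,2,0,0,0,0,0],
  [0.4,2,0,-3,0,0,0],
  [0.4,4,0,-2,0,0,0],
  [0.4,4,0,-2,0,0,0],
  [0.4,4,0,-3,0,0,0],
  [0.4,2,0,-4,0,0,0],
  [0.4,0,0,-4,0,0,0],
  [0.4,0,0,0,0,0,0],
])

```text
clock: 20.7
position: [499.2, 32.9, 199.0]
ee_rot: [-0.656, 0.755, -0.003, 0.005]
contact_force: [0.5, 0.0, 0.5]
gripper_width: 34.0
```

```bash
python3 look.py 11; python3 -c "
from bench import *
import cv2
cv2.imwrite('pics/w11.png',cv2.resize(get_image('wrist')['image'][:,:,::-1],(800,600)))"
```

```text
scene
blue 41 mid [17. 44.] corners [[-2.0, 38.0], [36.0, 37.0], [36.0, 49.0], [-1.0, 51.0]]
blue 28 mid [58. 45.] corners [[46.0, 39.0], [69.0, 39.0], [70.0, 51.0], [46.0, 52.0]]
red 38 mid [34. 79.] corners [[16.0, 69.0], [53.0, 73.0], [52.0, 88.0], [15.0, 84.0]]
red 30 mid [72. 86.] corners [[60.0, 79.0], [83.0, 77.0], [84.0, 92.0], [61.0, 94.0]]
green 98 mid [-29.  85.] corners [[-66.0, 84.0], [-59.0, 64.0], [7.0, 87.0], [1.0, 106.0]]
side
blue 75 mid [35. 39.] corners [[-1.0, 27.0], [71.0, 29.0], [70.0, 51.0], [-1.0, 49.0]]
red 47 mid [50. 77.] corners [[15.0, 81.0], [17.0, 64.0], [85.0, 74.0], [83.0, 91.0]]
green 71 mid [-31.  83.] corners [[-69.0, 83.0], [-63.0, 62.0], [7.0, 83.0], [0.0, 104.0]]
20.8 TCP tray [  23. -170.] [496.19924955  33.26847602 193.93412864] [-0.94506135 -0.40149514 -1.29103788] 34.40533792381303
```

View pics/scene11.png

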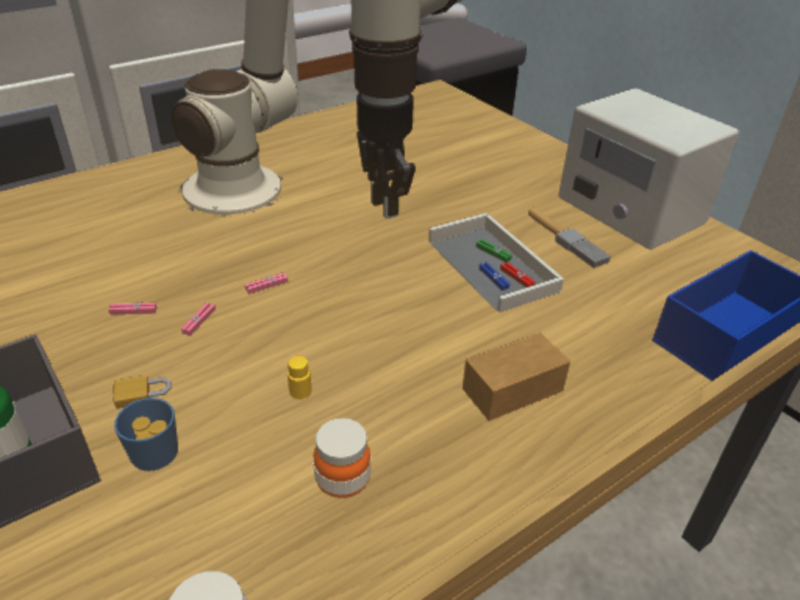

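View pics/w11.png

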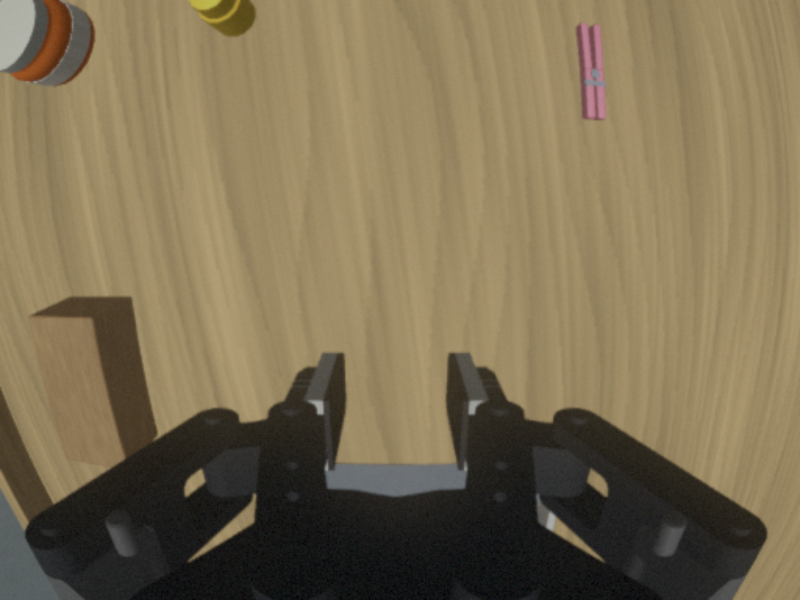

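The scene view shows green (493,250), red (517,274) and blue (494,276) all inside the tray. Everything else is where it was and the arm is clear, so I'm handing in.

```bash
python3 -c "
from bench import *
print(read_state()['joint_vel'].round(3)); print(job_done())"
```

```text
[ 0.013  0.028 -0.011  0.002 -0.001 -0.004]
the job is handed in; nothing more can be done
None
```

All three pegs are in the tray. I pushed green, then red, then blue along the counter with half-open fingers, through the open side, and handed the job in at about 21 s.

**Pegs:** in the tray frame the last two camera views put the peg middles at about:

| Peg | x (mm) | y (mm) |
|---|---|---|
| green | -30 | 84 |
| red | 50 | 78 |
| blue | 34 | 41–45 |

Every end came out at least 25 mm inside the tray, against a calibration error of a few mm. The side view gave blue's depth up to 6 mm lower than the scene view, which doesn't change the result.

**Other objects:** the last scene picture shows the stick, padlock, cup, jar, box and brush where they began. I judged that by eye and did not measure it.

**Arm and forces:** the arm ended about 190 mm above the counter, touching nothing. The forces read at the end of each move stayed within about 2 N. No check failed, though the hand-in reports no verdict.

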